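# Strip the shaker's tube holders for washing

### The job

The tube holders on the shaker have to go to the wash-up: slide the lock bar fully open by its knob, take off every holder that is there by sliding it forward until the stud heads are at the wide ends of its keyhole slots and lifting it off, and stand the holders upright, plates flat on the floor of the wash tray. When the platform is empty, slide the lock bar fully shut again so that nothing sticks out when the cart is wheeled away; leave the timer and the tape where they are.

Things in the scene. Friction and masses are not known exactly. Their poses are not given: they have to be found in the camera images.
- shaker: the shaker, fixed: white housing 216 x 294 mm, on it a dark platform 176 x 290 mm whose top is 60 mm above the cart. Origin on the cart under the platform's centre; x points to the back (away from the dials), y to the left, z up. Four places for holders at y = -105, -35, +35, +105 mm, each with two steel studs in line along x: shank 8 mm, mushroom head 16 mm across, its top 69.5 mm above the cart
- platform_mid (a point): point on the platform top, 20 mm behind the platform's centre, axes as the shaker's: a hung holder has its centre at x = 0 of this point (y = -105, -35, 35 or 105 mm), the studs stand at x = -46.5 and +20.5 mm. To come off, a holder slides 20 mm (within 3 mm) along -x, to the front, until both stud heads are in the wide ends, and is then lifted straight up; the open lock bar stops it at 21.5 mm
- lock (a joint): travel of the lock bar, m, along the shaker's y: 0 = shut (right end stop), its teeth stand 2.5 mm before the front edges of the holders and keep them from sliding; 0.035 = open (left end stop), the teeth stand in the gaps between the holders and the bar sticks out of the shaker's left side. Friction about 3 N; it stays where it is left
- lock_knob (a point): middle of the upright black knob on the lock bar, 18 mm thick, 36 mm tall, its top 18 mm above this point; below it the steel bar, top 18 mm below this point (keep fingertips above that). It moves with the bar; axes as the shaker's: +y is the way to open
- holder_a_mid (a point): a tube holder, hung on two studs: base plate 116 x 50 x 4 mm (x, y, z), on its middle a white block 26 x 46 mm (x, y), 55 mm high, with two empty bores; 0.17 kg. This point: on the block's axis, 30 mm above the plate's underside, 29 mm below the block's top. x along the plate, z up. Hung, its axes are the shaker's and its plate lies on the platform. None if absent
- holder_b_mid (a point): another tube holder, same shape, point and axes as holder_a_mid. Every holder has two keyhole slots on its plate's centre line, before and behind the block; the narrow end (11 mm) of each is at -x, where the stud shank is when hung, the wide end (23 mm) 20 mm farther to +x. Grip the block across its 26 mm (fingers closing along x) at or up to 12 mm above this point. None if absent
- holder_c_mid (a point): another tube holder, same as holder_a_mid and holder_b_mid in every way. None if absent
- holder_d_mid (a point): another tube holder, same as holder_a_mid and holder_b_mid in every way. None if absent
- tray_floor (a point): centre of the inner floor of the loose grey plastic wash tray, 3 mm above the cart: outside 286 x 150 mm (x, y), inside 280 x 144 mm, walls 3 mm thick, rim 34 mm above the cart, 0.5 kg. It takes four holders in two rows of two, their length along the tray's x, centres 66 mm to either side of this point in x and 34 mm in y
- timer_mid (a point): middle of the bench timer 66 x 66 x 20 mm, a bystander near the front of the cart; leave it alone
- tape_mid (a point): middle of the roll of white tape, 60 mm across, 12 mm high, lying near the front of the cart, a bystander; leave it alone

How it is judged:
By the outcome, as a careful person would: the job done as asked, in the order asked, and still so for the second after the job is handed in, with the robot touching nothing.
Of holder_a, holder_b, holder_c, holder_d only 3 to 4 are there at a start; the rules pass over those that are not, and their reading is None.
At some moment in a run one of wash_tray may be knocked a few centimetres aside while the robot is not near it.
Once in a run the grip may slacken for a moment while it holds something.
It also fails if it takes over 210 s, if anything falls off the work surface, if the arm or the gripper's body presses on something with over 40 N, if the wrist force passes 120 N, or if a joint passes its speed limit or range.

### The arm

A 6-joint arm with a two-finger parallel gripper is mounted at the origin on a cart in front of the work surface, level with it; the furniture and walls round the work are solid. World frame = base frame: x ahead of the robot, y to its left, z up, the work surface at z = 0. Lengths are in m, angles in rad, forces in N, time in s.
With the tool pointing down it reaches from about 0.35 to 0.775 m from the base axis. Payload 7.3 kg.
Tool frame: the origin (TCP) lies at the very end of the fingers, on their centre line; the grasp point (between the pads) lies 19 mm behind it; z points along the fingers, y is the line along which they close (so a half turn about z gives the same grasp; the last joint's range is limited). The gripper opens to 92 mm and grips with 3 to 60 N. Pads are 19 mm wide; open, the fingers measure 130 mm over their backs; the gripper's body (75 mm by 190 mm) begins 47 mm behind the grasp point.
Start: joints at [1.096, 0.342, 1.524, -0, 1.275, -0.146], TCP at [0.17, 0.497, 0.227] pointing down, gripper open.
Joint ranges: [-2.53, 2.53], [-0.77, 2.02], [0.04, 2.7], [-1, 4.14], [0.28, 2.66], [-3.11, 3.11]. Speed limits (rad/s): [2.57, 2.57, 3.14, 3.14, 3.14, 3.14].

### API

Orientations are given as [roll, pitch, yaw] about the fixed x, y, z axes, in that order (R = Rz(yaw) Ry(pitch) Rx(roll)).
In Python, from cell import robot gives the robot as it stands. The module is installed in compiled form; this text tells all that it offers.
- The arm moves only by the tool arm_command, never from a script. Its argument "moves" is a list of rows, each a list of 3 entries, a list of its own where there are three numbers: the shift along the tool's x, y, z in m, then the turn, a rotation vector about the tool's x, y, z in rad, then the finger opening in m, from 0 to 0.0918. In form: [[[dx, dy, dz], [ax, ay, az], claw], ...]. A call has exactly 5 rows; each row is the pose to reach, as a shift and turn from the pose commanded when the call began, along the tool's axes at that moment; what a row does not reach only later rows make up. A row lasts 1/10 s, in which the tool goes at most 50 mm and 8.59 degrees, less where a joint would pass 70% of its speed; a pose out of reach is approached as far as the arm can. A call with a gripper value outside its range is refused whole. The fingers move at their own pace and stop on an object; "squeeze" is the grip in N (left out, the last holds). Time passes only in rows, so rows that repeat a pose let the fingers close, or fill a call up. It gives the time, the measured TCP pose, the force, the opening and the grip force at its end, in the units of the state.
- robot.observe(): the state, without advancing time (a new reading comes with each control period).
- robot.read_camera(name): name is "scene" or "top"; returns the picture (384x512x3 uint8, red, green, blue); there is no depth.
- robot.camera_model(name): a dict with "fx", "fy", "cx", "cy" (pixels), "k1" (the pictures are not rectified: a ray, as slopes to the right and down, at radius r is drawn at 1 + k1 r^2 times it, then the intrinsics apply), "R" (3x3) and "t" (3): a world point X has camera coordinates R X + t. Camera axes: x right, y down, z forward; pixel columns grow to the right and rows downward; lengths in m; the calibration is good to about 2 mm. A picture is of the moment at which its call begins. camera_model takes no time and is no camera call.
- robot.hand_in(): hands the job in; it is judged then, once.
The state is a dict: "time": time; "qpos": joint angles; "qvel": joint speeds; "joint_efforts": joint torques, N m; "tool_pos": TCP position; "tool_rot": TCP orientation; "contact_force": force on the tool from outside, world axes, zero at the start; "torque": the same for the moment, N m; "opening": finger opening in m; "grip_force": force on a finger pad.
Only numpy, scipy, OpenCV 4.12 (cv2) and the standard library are available. Lean on these libraries where they do the work, as an engineer would, in place of code of your own. Each camera call takes 0.05 s, during which the arm holds its last target. There are 200 camera calls.

## Working session

There is one attempt and no reset: what is moved stays moved. The work goes in short steps, Python scripts to look and compute and a tool call to move; the robot and the scene stay as the last step left them, time stands still between calls to the robot, and variables do not carry over. Pictures are saved under pics/ and viewed, at most 14 in all, crops included, and the job is handed in when it is done.

Besides the shell and the picture viewer there is one more tool, called after "Request:" as name(argument=value, ...) on one line, values as JSON. arm_command: Moves the arm, as the interface text tells. Its arguments: {"type":"object","properties":{"moves":{"type":"array"},"squeeze":{"type":"number"}},"required":["moves"]}

```bash
mkdir -p pics
cat > h.py <<'E'
import numpy as np, cv2
from cell import robot
def snap(n,f):
    im=robot.read_camera(n); cv2.imwrite('pics/'+f,im[:,:,::-1]); return im
def ray(n,u,v):
    m=robot.camera_model(n); K=np.array([[m['fx'],0,m['cx']],[0,m['fy'],m['cy']],[0,0,1]])
    # drawn = s*(1+k1 r^2)
    p=cv2.undistortPoints(np.array([[[u,v]]],float),K,np.array([m['k1'],0,0,0,0.]))[0,0]
    R=np.array(m['R']);t=np.array(m['t']); c=-R.T@t; d=R.T@np.array([p[0],p[1],1]); return c,d
def onz(n,u,v,z):
    c,d=ray(n,u,v); return c+d*(z-c[2])/d[2]
def proj(n,X):
    m=robot.camera_model(n); c=np.array(m['R'])@np.array(X)+np.array(m['t']); s=c[:2]/c[2]; s=s*(1+m['k1']*(s@s))
    return np.array([m['fx']*s[0]+m['cx'],m['fy']*s[1]+m['cy']])
def tri(*obs):
    A=np.zeros((3,3));b=np.zeros(3);L=[]
    for n,u,v in obs:
        c,d=ray(n,u,v); d=d/np.linalg.norm(d);P=np.eye(3)-np.outer(d,d);A+=P;b+=P@c;L.append((c,P))
    X=np.linalg.solve(A,b); return X,[np.linalg.norm(P@(X-c)) for c,P in L]
E
python3 - <<'E'
from h import *
print(robot.observe())
for n in('scene','top'):
    print(n,robot.camera_model(n)); snap(n,n+'0.png')
E
```

```text
{'time': 0.0, 'qpos': array([ 1.09598178e+00,  3.42726556e-01,  1.52500610e+00, -6.87857986e-06,
        1.27539839e+00, -1.46011088e-01]), 'qvel': array([0.0001305 , 0.00043772, 0.00016886, 0.00178047, 0.00056345,
       0.00138077]), 'joint_efforts': array([ 1.36803224e-03, -4.31254506e+01, -2.44218206e+01,  7.18939933e-02,
        5.60230238e-02, -1.35536793e-04]), 'tool_pos': array([0.16932856, 0.49651809, 0.22604678]), 'tool_rot': array([-3.14006967e+00, -2.17317978e-04,  2.81279104e+00]), 'contact_force': array([-0.04223848,  0.30207161,  0.81608753]), 'torque': array([-0.02447718,  0.01212186, -0.02604074]), 'grip_force': 0.0, 'opening': 0.09150803915415076}
scene {'fx': 395.7128933280614, 'fy': 395.7128933280614, 'cx': 258.8426729000865, 'cy': 193.00058262725423, 'k1': -0.006458657271427022, 'R': array([[ 0.89071709, -0.45444873,  0.00997046],
       [-0.30188875, -0.60781406, -0.73445575],
       [ 0.33983267,  0.65118232, -0.67858333]]), 't': array([-0.40069463,  0.19100665,  1.05363434])}
top {'fx': 498.6026292683058, 'fy': 498.6026292683058, 'cx': 256.6967544526569, 'cy': 189.71019409335096, 'k1': 0.004080613998311614, 'R': array([[-0.01948695, -0.99980869,  0.00168416],
       [-0.99496304,  0.01922678, -0.09838131],
       [ 0.09833011, -0.00359283, -0.99514737]]), 't': array([-0.00132256,  0.4662588 ,  1.17972836])}
```

View pics/scene0.png

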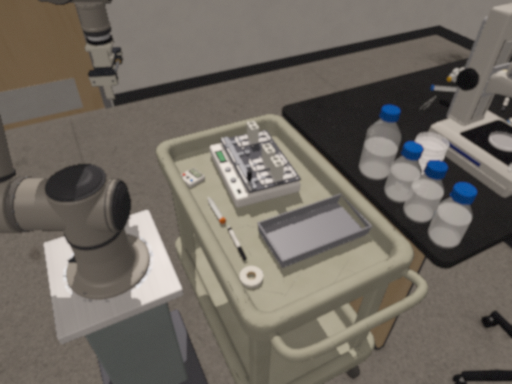

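View pics/top0.png

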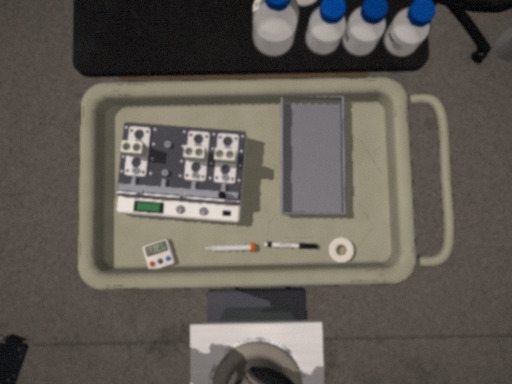

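The shaker is at about top (180,170). Three holders are on it at columns ~135, 195 and 227, and the place at ~165 is empty. The tray is at (313,155), the timer at (158,253) and the tape at (341,250). I'll zoom in.

Run:
```python
import cv2
a=cv2.imread('pics/top0.png')[115:225,110:260]; b=cv2.imread('pics/scene0.png')[115:210,200:310]
cv2.imwrite('pics/c1.png',cv2.resize(a,None,fx=5.3,fy=5.3,interpolation=2)); cv2.imwrite('pics/c2.png',cv2.resize(b,None,fx=6,fy=6,interpolation=2))
```

```text
(no output)
```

View pics/c1.png

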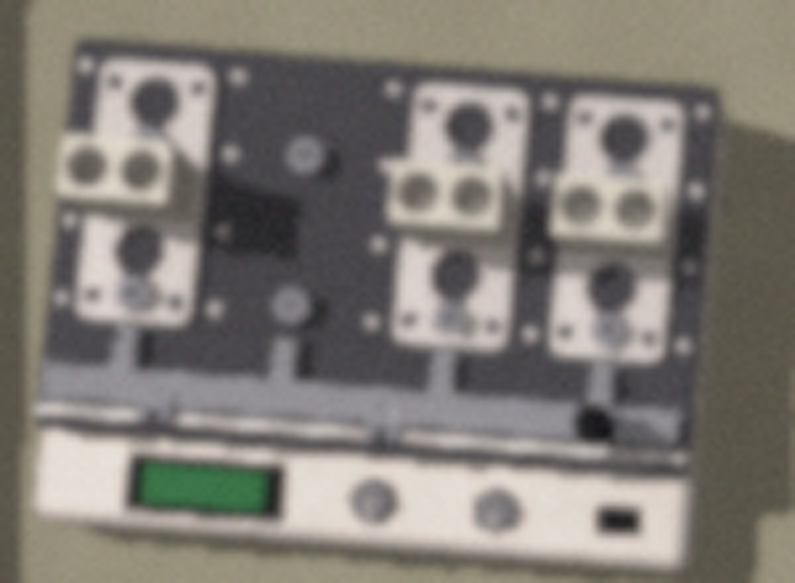

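View pics/c2.png

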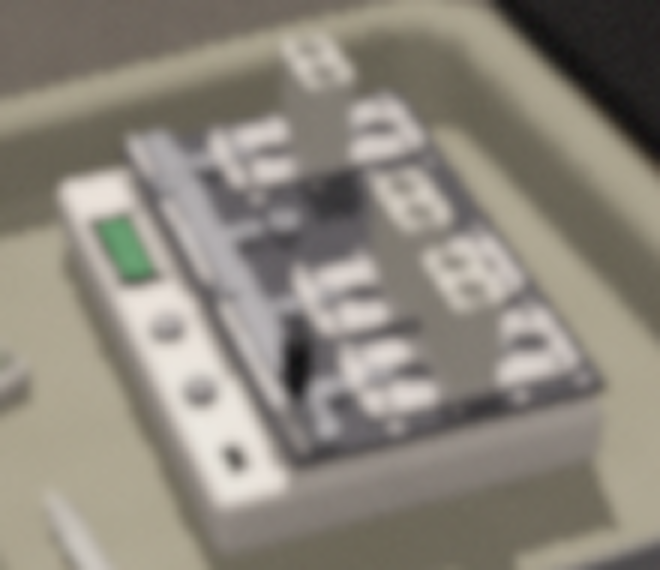

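Crop 1 gives these top-view pixels: stud heads of the empty place at crop (305,155) and (291,305), block tops at (115,170), (445,195) and (608,208), and the knob top at (595,423). Crop 2 gives block tops at (318,62), (412,200) and (466,276), and the knob top at about (300,338).

```bash
cat > fit.py <<'E'
from h import *
from scipy.optimize import least_squares
T=lambda u,v:('top',110+(u-2)/5.3,115+(v-2)/5.3)
S=lambda u,v:('scene',200+(u-2.5)/6,115+(v-2.5)/6)
for n,a,b in [('blk+105',T(115,170),S(318,62)),('blk-35',T(445,195),S(412,200)),('blk-105',T(608,208),S(466,276)),('knobtop',T(595,420),S(300,338)),('stud',T(305,155),S(348,160))]:
    X,e=tri(a,b); print(n,X.round(4),np.round(e,4))
obs=[(T(305,155),(.0405,.035,.0695)),(T(291,305),(-.0265,.035,.0695)),(T(115,170),(.02,.105,.119)),(T(445,195),(.02,-.035,.119)),(T(608,208),(.02,-.105,.119)),
(T(80,40),(.088,.145,.06)),(T(718,88),(.088,-.145,.06)),(S(318,62),(.02,.105,.119)),(S(412,200),(.02,-.035,.119)),(S(466,276),(.02,-.105,.119)),(S(605,388),(.088,-.145,.06)),(S(286,217),(-.0265,.035,.0695))]
def W(p,q):
    c,s=np.cos(p[2]),np.sin(p[2]); return np.array([p[0]+c*q[0]-s*q[1],p[1]+s*q[0]+c*q[1],q[2]])
f=lambda p:np.concatenate([proj(o[0],W(p,q))-o[1:] for o,q in obs])
r=least_squares(f,[.5,.1,0]);
print('shaker',r.x.round(4),'\n',r.fun.reshape(-1,2).round(1))
for y in(.105,-.035,-.105):print('holder',y,W(r.x,(.02,y,.09)).round(4))
for z in (0.003,.034):
  for u,v in [(283,97.5),(344,98),(345,215),(282,214)]: print('tray z',z,onz('top',u,v,z).round(4))
E
python3 fit.py
```

```text
blk+105 [0.5595 0.2672 0.1216] [0.0014 0.0014]
blk-35 [0.546  0.1286 0.1215] [0.0011 0.0011]
blk-105 [0.5396 0.0599 0.1216] [0.0016 0.0016]
knobtop [0.4509 0.0676 0.1081] [0.0011 0.0011]
stud [0.5561 0.1951 0.1034] [0.0112 0.0112]
shaker [ 0.5294  0.1662 -0.0996] 
 [[ 0.   0. ]
 [-0.2  0.1]
 [-0.1 -0.5]
 [-0.  -0.2]
 [ 0.4 -0.2]
 [-1.1 -0.9]
 [ 0.6 -0.3]
 [-0.5  0.5]
 [-0.5  0.6]
 [-0.7  0.8]
 [ 0.6 -0.1]
 [-0.9  1. ]]
holder 0.105 [0.5598 0.2687 0.09  ]
holder -0.035 [0.5459 0.1294 0.09  ]
holder -0.105 [0.5389 0.0597 0.09  ]
tray z 0.003 [ 0.6983 -0.0806  0.003 ]
tray z 0.003 [ 0.6941 -0.233   0.003 ]
tray z 0.003 [ 0.4019 -0.2247  0.003 ]
tray z 0.003 [ 0.4074 -0.071   0.003 ]
tray z 0.034 [ 0.6893 -0.0787  0.034 ]
tray z 0.034 [ 0.6853 -0.2272  0.034 ]
tray z 0.034 [ 0.4006 -0.2191  0.034 ]
tray z 0.034 [ 0.4058 -0.0694  0.034 ]
```

```bash
cat > go.py <<'E'
import sys
from h import *
from scipy.spatial.transform import Rotation as Ro
def delta(x,y,z,psi):
    s=robot.observe(); R=Ro.from_euler('xyz',s['tool_rot'])
    d=R.inv().apply(np.array([x,y,z])-s['tool_pos']); w=(R.inv()*Ro.from_euler('xyz',[np.pi,0,psi])).as_rotvec()
    print('t',round(s['time'],2),'pos',s['tool_pos'].round(4),'d',d.round(4),'w',w.round(3),'F',s['contact_force'].round(1),'open',round(s['opening'],4))
SH=np.array([.5294,.1662,-.0996]); 
def shk(a,b): c,s=np.cos(SH[2]),np.sin(SH[2]); return SH[0]+c*a-s*b,SH[1]+s*a+c*b
if __name__=='__main__': delta(*map(float,sys.argv[1:5]))
E
python3 go.py .451 .0676 .15 3.042
```

```text
t 0.1 pos [0.1694 0.4966 0.2261] d [-0.4051 -0.3149  0.0765] w [-0.001 -0.    -0.229] F [-0.3 -0.1 -0. ] open 0.0921
```

Request:
arm_command(moves=[[[-0.04,-0.031,0],[0,0,-0.05],0.05],[[-0.08,-0.063,0],[0,0,-0.1],0.05],[[-0.12,-0.094,0],[0,0,-0.15],0.05],[[-0.16,-0.126,0],[0,0,-0.2],0.05],[[-0.2,-0.157,0],[0,0,-0.229],0.05]], squeeze=20)

```text
time: 0.6
tool_pos: [0.3061, 0.2855, 0.2266]
tool_rot: [-3.142, -0.0, 3.044]
contact_force: [0.1, -0.4, -0.4]
opening: 0.0561
grip_force: 0.0
```

```bash
python3 go.py .451 .0676 .15 3.042
```

```text
t 0.6 pos [0.3061 0.2855 0.2266] d [-0.1654 -0.2028  0.0766] w [-0.    -0.     0.002] F [ 0.1 -0.4 -0.4] open 0.0561
```

Request:
arm_command(moves=[[[-0.03,-0.037,0],[0,0,0],0.05],[[-0.06,-0.074,0],[0,0,0],0.05],[[-0.09,-0.11,0],[0,0,0],0.05],[[-0.12,-0.147,0.02],[0,0,0],0.05],[[-0.15,-0.184,0.04],[0,0,0],0.05]])

```text
time: 1.1
tool_pos: [0.436, 0.09, 0.1878]
tool_rot: [3.141, 0.002, 3.042]
contact_force: [0.7, 0.2, 0.3]
opening: 0.05
grip_force: 0.0
```

```bash
python3 go.py .451 .0676 .14 3.042
```

```text
t 1.1 pos [0.436  0.09   0.1878] d [-0.0171 -0.0208  0.0478] w [ 0.     0.002 -0.   ] F [0.7 0.2 0.3] open 0.05
```

Request:
arm_command(moves=[[[-0.017,-0.021,0.02],[0,0,0],0.05],[[-0.017,-0.021,0.045],[0,0,0],0.05],[[-0.017,-0.021,0.065],[0,0,0],0.05],[[-0.017,-0.021,0.085],[0,0,0],0.05],[[-0.017,-0.021,0.106],[0,0,0],0.05]])

```text
time: 1.6
tool_pos: [0.4497, 0.0691, 0.081]
tool_rot: [3.142, -0.0, 3.041]
contact_force: [0.7, -0.6, -0.0]
opening: 0.05
grip_force: 0.0
```

Run:
```python
from h import *
o=robot.observe();print(o['tool_pos'],o['contact_force'])
a=snap('top','t1.png'); b=snap('scene','s1.png')
A=cv2.resize(a[150:215,180:260],None,fx=5,fy=5,interpolation=2);B=cv2.resize(b[120:200,210:300],None,fx=4.4,fy=325/80,interpolation=2)
cv2.imwrite('pics/m1.png',np.hstack([A,B])[:,:,::-1])
```

```text
[0.44967471 0.06908748 0.08102159] [ 0.68464467 -0.60085038 -0.00996398]
```

View pics/m1.png

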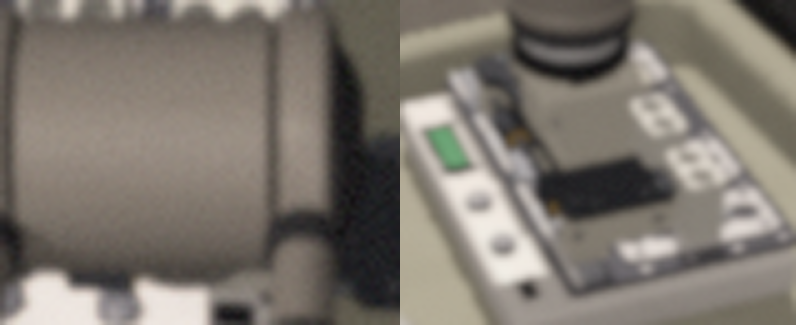

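The pictures show the arm hiding the knob; the fingers are over the bar. I'll close gently and read the opening, which should be 18 mm.

Request:
arm_command(moves=[[[0,0,0],[0,0,0],0.03],[[0,0,0],[0,0,0],0.015],[[0,0,0],[0,0,0],0.01],[[0,0,0],[0,0,0],0.01],[[0,0,0],[0,0,0],0.01]], squeeze=25)

```text
time: 2.2
tool_pos: [0.4504, 0.0706, 0.0827]
tool_rot: [3.139, 0.002, 3.04]
contact_force: [1.0, 6.5, 2.6]
opening: 0.0175
grip_force: 25.0
```

Request:
arm_command(moves=[[[0,0.008,0],[0,0,0],0.01],[[0,0.016,0],[0,0,0],0.01],[[0,0.024,0],[0,0,0],0.01],[[0,0.032,0],[0,0,0],0.01],[[0,0.038,0],[0,0,0],0.01]])

```text
time: 2.7
tool_pos: [0.4538, 0.1059, 0.0826]
tool_rot: [-3.138, 0.001, 3.044]
contact_force: [-2.1, -38.4, 8.9]
opening: 0.0178
grip_force: 25.0
```

Request:
arm_command(moves=[[[0,0.002,0],[0,0,0],0.01],[[0,0.002,0],[0,0,0],0.01],[[0,0.002,0],[0,0,0],0.01],[[0,0.002,0],[0,0,0],0.01],[[0,0.002,0],[0,0,0],0.01]])

```text
time: 3.2
tool_pos: [0.4538, 0.1057, 0.0826]
tool_rot: [-3.135, 0.0, 3.044]
contact_force: [-2.7, -21.5, 9.1]
opening: 0.0174
grip_force: 25.0
```

Request:
arm_command(moves=[[[0,-0.002,0],[0,0,0],0.04],[[0,-0.002,0],[0,0,0],0.05],[[0,-0.002,-0.01],[0,0,0],0.05],[[0,-0.002,-0.05],[0,0,0],0.05],[[0,-0.002,-0.09],[0,0,0],0.06]])

```text
time: 3.7
tool_pos: [0.4529, 0.1076, 0.1731]
tool_rot: [-3.142, -0.002, 3.042]
contact_force: [1.3, 0.1, -0.9]
opening: 0.0525
grip_force: 0.0
```

Run:
```python
from go import *
x,y=shk(.02,-.035); print(x,y); delta(x,y,.17,1.4712)
```

```text
0.5458206411357027 0.1293847511933918
t 3.7 pos [0.4529 0.1076 0.1731] d [-0.0903  0.0309  0.0029] w [-0.002 -0.002  1.571] F [ 1.3  0.1 -0.9] open 0.0525
```

Request:
arm_command(moves=[[[-0.01,0,-0.02],[0,0,0.14],0.06],[[-0.02,0,-0.02],[0,0,0.28],0.06],[[-0.04,-0.01,-0.02],[0,0,0.42],0.06],[[-0.06,-0.02,-0.02],[0,0,0.56],0.06],[[-0.08,-0.03,-0.02],[0,0,0.7],0.06]])

```text
time: 4.2
tool_pos: [0.5308, 0.0696, 0.1928]
tool_rot: [3.141, 0.0, 2.337]
contact_force: [-0.1, -0.3, -0.7]
opening: 0.0602
grip_force: 0.0
```

Run:
```python
from go import *
x,y=shk(.02,-.105); print(x,y); delta(x,y,.17,1.4712)
```

```text
0.5388601626453767 0.05973166986036167
t 4.2 pos [0.5308 0.0696 0.1928] d [-0.0126 -0.0011  0.0228] w [ 0.001 -0.     0.866] F [-0.1 -0.3 -0.7] open 0.0602
```

Request:
arm_command(moves=[[[-0.012,-0.001,0.0],[0,0,0.145],0.06],[[-0.012,-0.001,0.0],[0,0,0.29],0.06],[[-0.012,-0.001,0.0],[0,0,0.435],0.06],[[-0.012,-0.001,0.0],[0,0,0.58],0.06],[[-0.012,-0.001,0.0],[0,0,0.725],0.06]])

```text
time: 4.7
tool_pos: [0.5378, 0.0606, 0.1926]
tool_rot: [3.141, -0.0, 1.611]
contact_force: [-0.4, -0.5, 0.1]
opening: 0.06
grip_force: 0.0
```

Request:
arm_command(moves=[[[0,0,0.0],[0,0,0.14],0.06],[[0,0,0.0],[0,0,0.141],0.06],[[0,0,0.01],[0,0,0.141],0.06],[[0,0,0.02],[0,0,0.141],0.06],[[0,0,0.03],[0,0,0.141],0.06]])

```text
time: 5.2
tool_pos: [0.5375, 0.06, 0.1608]
tool_rot: [-3.141, -0.0, 1.478]
contact_force: [-0.2, 0.3, -0.0]
opening: 0.0599
grip_force: 0.0
```

Run:
```python
from go import *
x,y=shk(.02,-.105); delta(x,y,.083,1.4712)
a=snap('top','t2.png'); b=snap('scene','s2.png')
A=cv2.resize(a[120:220,110:270],None,fx=3.25,fy=3.25,interpolation=2)
cv2.imwrite('pics/m2.png',A[:,:,::-1])
```

```text
t 5.2 pos [0.5375 0.06   0.1608] d [-0.0002  0.0015  0.0778] w [-0.001 -0.     0.006] F [-0.2  0.3 -0. ] open 0.0599
```

View pics/m2.png

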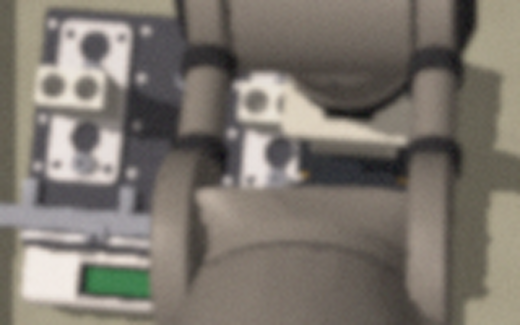

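The bar sticks out on the left at about (0–150, 215) and its teeth stand in the gaps, so it's open. Next is the descent onto the right holder.

Request:
arm_command(moves=[[[0,0.001,0.02],[0,0,0.006],0.06],[[0,0.001,0.04],[0,0,0.006],0.06],[[0,0.001,0.055],[0,0,0.006],0.06],[[0,0.001,0.07],[0,0,0.006],0.06],[[0,0.001,0.078],[0,0,0.006],0.06]])

```text
time: 5.8
tool_pos: [0.5383, 0.0598, 0.0828]
tool_rot: [-3.14, 0.0, 1.47]
contact_force: [-0.8, -0.4, -0.0]
opening: 0.0599
grip_force: 0.0
```

Request:
arm_command(moves=[[[0,0,0],[0,0,0],0.04],[[0,0,0],[0,0,0],0.02],[[0,0,0],[0,0,0],0.02],[[0,0,0],[0,0,0],0.02],[[0,0,0],[0,0,0],0.02]], squeeze=30)

```text
time: 6.3
tool_pos: [0.5393, 0.0598, 0.0846]
tool_rot: [3.14, -0.0, 1.47]
contact_force: [-0.3, -0.2, 3.2]
opening: 0.0259
grip_force: 30.0
```

Request:
arm_command(moves=[[[0,-0.004,0],[0,0,0],0.02],[[0,-0.009,0],[0,0,0],0.02],[[0,-0.014,0],[0,0,0],0.02],[[0,-0.02,0],[0,0,0],0.02],[[0,-0.02,0],[0,0,0],0.02]])

```text
time: 6.8
tool_pos: [0.5188, 0.0619, 0.0846]
tool_rot: [3.14, -0.0, 1.47]
contact_force: [1.9, 0.2, 7.1]
opening: 0.0257
grip_force: 30.0
```

Run:
```python
from go import *
x,y=shk(.0,-.105); delta(x,y,.083,1.4712)
```

```text
t 6.8 pos [0.5188 0.0619 0.0846] d [-0.0002  0.0002  0.0016] w [ 0.001 -0.    -0.001] F [1.9 0.2 7.1] open 0.0257
```

Slid by 20.5 mm with low force. Now I'll lift it slowly.

Request:
arm_command(moves=[[[0,0,-0.004],[0,0,0],0.02],[[0,0,-0.008],[0,0,0],0.02],[[0,0,-0.013],[0,0,0],0.02],[[0,0,-0.018],[0,0,0],0.02],[[0,0,-0.025],[0,0,0],0.02]])

```text
time: 7.3
tool_pos: [0.5179, 0.062, 0.1089]
tool_rot: [-3.139, 0.0, 1.47]
contact_force: [-0.2, -0.2, -1.3]
opening: 0.0256
grip_force: 30.0
```

Request:
arm_command(moves=[[[0,0,-0.01],[0,0,0],0.02],[[0,0,-0.02],[0,0,0],0.02],[[0,0,-0.03],[0,0,0],0.02],[[0,0,-0.04],[0,0,0],0.02],[[0,0,-0.04],[0,0,0],0.02]])

```text
time: 7.8
tool_pos: [0.5199, 0.0618, 0.1508]
tool_rot: [3.138, -0.0, 1.47]
contact_force: [0.2, 0.7, -2.0]
opening: 0.0258
grip_force: 30.0
```

```bash
cat > tray.py <<'E'
from go import *
from scipy.optimize import least_squares
# fit tray pose: rim outer corner lines from sub-pixel edges is overkill; use reference-model match: cost = colour inside vs outside of projected rim
def grayness(im): # tray is bluish grey, cart is yellowish
    f=im.astype(float); return f[:,:,0]-f[:,:,2]
def traypose(im,p0=(.5453,-.1486,-.03)):
    g=cv2.GaussianBlur(grayness(im),(0,0),1)
    # outside the rim: sampled at cart ; border at outer rim z=.034. Search each edge for max gradient
    def W(p,a,b,z): c,s=np.cos(p[2]),np.sin(p[2]); return (p[0]+c*a-s*b,p[1]+s*a+c*b,z)
    p=np.array(p0,float)
    for it in range(3):
        pts=[];rng=.035 if it==0 else .012
        for k,(n,h) in enumerate([((1,0),.143),((-1,0),.143),((0,1),.075),((0,-1),.075)]):
            L=.05 if n[0] else .11
            for t in np.linspace(-L,L,25):
                ds=np.arange(-rng,rng,.001); vals=[]
                for d in ds:
                    a,b=(n[0]*(h+d),t) if n[0] else (t,n[1]*(h+d))
                    u,v=proj('top',W(p,a,b,.034)); vals.append(cv2.getRectSubPix(g.astype(np.float32),(1,1),(u,v))[0,0])
                gr=np.gradient(np.array(vals)); i=gr.argmax()
                if gr[i]>1: pts.append((k,t,ds[i]))
        off=[];rot=[]
        for k in range(4):
            q=np.array([(t,d) for kk,t,d in pts if kk==k])
            if len(q)<8: off.append(np.nan);rot.append(np.nan);continue
            m=np.median(q[:,1]);s=np.abs(q[:,1]-m)<.006; c=np.polyfit(q[s,0],q[s,1],1);off.append(np.median(q[s,1]));rot.append(c[0])
        if it==2: print('edge offs mm',np.round(np.array(off)*1e3,1))
        f=lambda a,b:np.nanmean([a,-b]) if not (np.isnan(a) and np.isnan(b)) else 0
        dx,dy=f(off[0],off[1]),f(off[2],off[3])
        dth=np.nanmean([-rot[0],rot[1],rot[2],-rot[3]])
        x,y,_=W(p,dx,dy,0); p=np.array([x,y,p[2]+dth])
    print('tray',p.round(4)); return p
def place(p,a,b): c,s=np.cos(p[2]),np.sin(p[2]); return p[0]+c*a-s*b,p[1]+s*a+c*b
E
python3 - <<'E'
from tray import *
traypose(cv2.imread('pics/top0.png')[:,:,::-1])
im=snap('top','t3.png'); p=traypose(im)
cv2.imwrite('pics/t3c.png',cv2.resize(im[80:240,190:390],None,fx=2.5,fy=2.5)[:,:,::-1])
for a in(.066,-.066):
  for b in (.034,-.034): print(a,b,np.round(place(p,a,b),4))
delta(*place(p,.066,-.034),.15,np.pi/2+p[2])
E
```

```text
Traceback (most recent call last):
  File "tray.py", line 19, in traypose
    u,v=proj('top',W(p,a,b,.034)); vals.append(cv2.getRectSubPix(g.astype(np.float32),(1,1),(u,v))[0,0])
        ~~~~^^^^^^^^^^^^^^^^^^^^^
  File "h.py", line 13, in proj
    m=robot.camera_model(n); c=np.array(m['R'])@np.array(X)+np.array(m['t']); s=c[:2]/c[2]; s=s*(1+m['k1']*(s@s))
ValueError: time passes only in moves, steps and waits
```

Calling camera_model that often is refused, so I'll cache it.

```bash
sed -i "s/robot.camera_model(n)/cam(n)/" h.py; sed -i "2a from functools import lru_cache\n@lru_cache(None)\ndef cam(n): return robot.camera_model(n)" h.py
python3 - <<'E'
from tray import *
traypose(cv2.imread('pics/top0.png')[:,:,::-1])
im=snap('top','t3.png'); p=traypose(im)
cv2.imwrite('pics/t3c.png',cv2.resize(im[80:240,190:390],None,fx=2.5,fy=2.5)[:,:,::-1])
for a in(.066,-.066):
  for b in (.034,-.034): print(a,b,np.round(place(p,a,b),4))
delta(*place(p,.066,-.034),.15,np.pi/2+p[2])
E
```

```text
edge offs mm [3. 3. 2. 3.]
tray [ 0.5488 -0.1472 -0.0159]
edge offs mm [2. 2. 3. 2.]
tray [ 0.5499 -0.1467 -0.0223]
0.066 0.034 [ 0.6166 -0.1142]
0.066 -0.034 [ 0.6151 -0.1822]
-0.066 0.034 [ 0.4846 -0.1113]
-0.066 -0.034 [ 0.4831 -0.1793]
t 7.85 pos [0.5194 0.0619 0.1499] d [-2.332e-01  1.198e-01  1.000e-04] w [ 0.002 -0.    -0.079] F [ 0.6  0.4 -2.8] open 0.026
```

View pics/t3c.png

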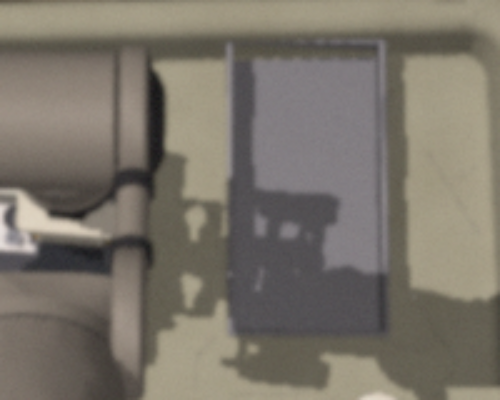

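The tray is where it was, with rim corners at top (282,97), (344,96), (344,212) and (283,213). That puts its centre at about (0.549,-0.147) with yaw -0.022. I'll carry the holder to the back right place.

Request:
arm_command(moves=[[[-0.03,0.015,0],[0,0,-0.02],0.02],[[-0.065,0.032,0],[0,0,-0.04],0.02],[[-0.1,0.05,0],[0,0,-0.06],0.02],[[-0.135,0.067,0],[0,0,-0.078],0.02],[[-0.17,0.084,0],[0,0,-0.078],0.02]])

```text
time: 8.35
tool_pos: [0.5854, -0.1171, 0.1483]
tool_rot: [-3.14, -0.001, 1.548]
contact_force: [0.1, 0.4, -1.8]
opening: 0.0257
grip_force: 30.0
```

Request:
arm_command(moves=[[[-0.022,0.01,0],[0,0,0],0.02],[[-0.045,0.018,0],[0,0,0],0.02],[[-0.06,0.025,0],[0,0,0],0.02],[[-0.06,0.025,0],[0,0,0],0.02],[[-0.06,0.025,0],[0,0,0],0.02]])

```text
time: 8.85
tool_pos: [0.6084, -0.176, 0.1481]
tool_rot: [-3.14, -0.001, 1.547]
contact_force: [0.7, -0.1, -1.8]
opening: 0.0259
grip_force: 30.0
```

Run:
```python
from tray import *
delta(.610,-.182,.0276,np.pi/2-.022)
im=snap('top','t4.png'); traypose(im)
b=snap('scene','s4.png')
cv2.imwrite('pics/m4.png',np.hstack([cv2.resize(im[80:240,240:370],(390,480)),cv2.resize(b[120:280,240:376],(408,480))])[:,:,::-1])
```

```text
t 8.85 pos [ 0.6084 -0.176   0.1481] d [-0.0061  0.0019  0.1205] w [-0.002 -0.001 -0.002] F [ 0.7 -0.1 -1.8] open 0.0259
edge offs mm [-1.  0. -1. nan]
tray [ 0.5264 -0.143  -0.1567]
```

View pics/m4.png

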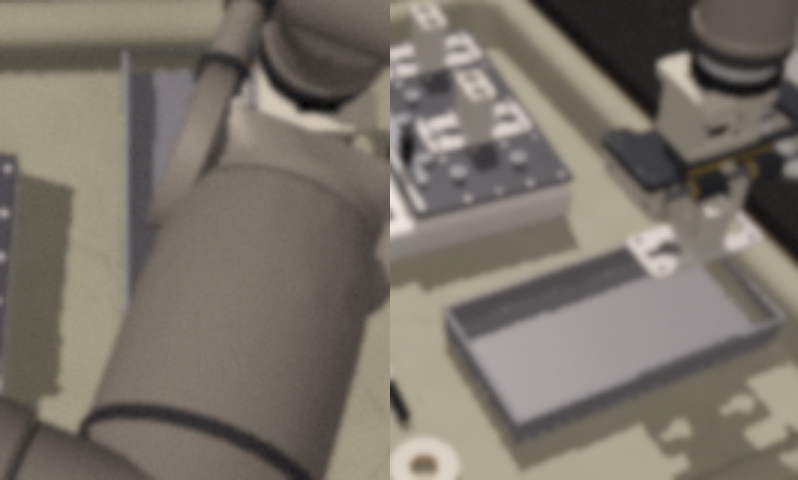

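The top view is mostly hidden by the arm, but the tray's left wall is still at column ~282. The scene view shows the holder hanging level above the back right of the tray. Lowering.

Request:
arm_command(moves=[[[-0.006,0.002,0.02],[0,0,0],0.02],[[-0.006,0.002,0.045],[0,0,0],0.02],[[-0.006,0.002,0.07],[0,0,0],0.02],[[-0.006,0.002,0.095],[0,0,0],0.02],[[-0.006,0.002,0.11],[0,0,0],0.02]])

```text
time: 9.45
tool_pos: [0.6098, -0.1809, 0.0371]
tool_rot: [-3.139, -0.001, 1.549]
contact_force: [0.4, 0.9, -1.9]
opening: 0.0261
grip_force: 30.0
```

Request:
arm_command(moves=[[[0,0,0.003],[0,0,0],0.02],[[0,0,0.006],[0,0,0],0.02],[[0,0,0.009],[0,0,0],0.02],[[0,0,0.011],[0,0,0],0.02],[[0,0,0.011],[0,0,0],0.02]])

```text
time: 9.95
tool_pos: [0.6115, -0.1826, 0.0289]
tool_rot: [3.14, 0.001, 1.548]
contact_force: [0.6, 0.9, 0.4]
opening: 0.026
grip_force: 30.0
```

Request:
arm_command(moves=[[[0,0,0.001],[0,0,0],0.02],[[0,0,0.001],[0,0,0],0.04],[[0,0,0.001],[0,0,0],0.05],[[0,0,0.0],[0,0,0],0.05],[[0,0,-0.03],[0,0,0],0.05]])

```text
time: 10.45
tool_pos: [0.6083, -0.1813, 0.0544]
tool_rot: [-3.134, -0.003, 1.548]
contact_force: [0.4, -0.4, -0.1]
opening: 0.0491
grip_force: 0.0
```

Request:
arm_command(moves=[[[0,0,-0.035],[0,0,0],0.06],[[0,0,-0.07],[0,0,0],0.06],[[0,0,-0.1],[0,0,0],0.06],[[0,0,-0.12],[0,0,0],0.06],[[0,0,-0.12],[0,0,0],0.06]])

```text
time: 10.95
tool_pos: [0.6124, -0.183, 0.1816]
tool_rot: [3.135, 0.002, 1.548]
contact_force: [1.3, -0.3, -0.4]
opening: 0.06
grip_force: 0.0
```

Run:
```python
from go import *
delta(*shk(.02,-.035),.175,1.4712)
```

```text
t 10.95 pos [ 0.6124 -0.183   0.1816] d [ 0.3108 -0.0738  0.0053] w [0.006 0.002 0.077] F [ 1.3 -0.3 -0.4] open 0.06
```

Request:
arm_command(moves=[[[0.035,-0.009,0],[0,0,0.03],0.06],[[0.075,-0.018,0],[0,0,0.06],0.06],[[0.115,-0.028,0],[0,0,0.076],0.06],[[0.155,-0.037,0],[0,0,0.076],0.06],[[0.195,-0.047,0],[0,0,0.076],0.06]])

```text
time: 11.45
tool_pos: [0.5672, 0.0151, 0.1764]
tool_rot: [-3.139, -0.0, 1.471]
contact_force: [-0.2, 0.8, -0.2]
opening: 0.0599
grip_force: 0.0
```

Request:
arm_command(moves=[[[0.04,-0.007,0],[0,0,0],0.06],[[0.08,-0.014,0],[0,0,0],0.06],[[0.115,-0.018,0],[0,0,0],0.06],[[0.115,-0.018,0.01],[0,0,0],0.06],[[0.115,-0.018,0.02],[0,0,0],0.06]])

```text
time: 11.95
tool_pos: [0.5612, 0.1303, 0.1563]
tool_rot: [-3.14, 0.001, 1.474]
contact_force: [-0.1, 0.1, -0.2]
opening: 0.0601
grip_force: 0.0
```

Run:
```python
from tray import *
delta(*shk(.02,-.035),.083,1.4712)
im=snap('top','t5.png'); traypose(im)
b=snap('scene','s5.png')
cv2.imwrite('pics/m5.png',np.hstack([cv2.resize(im[80:240,240:370],(390,480)),cv2.resize(b[120:280,240:376],(408,480))])[:,:,::-1])
```

```text
t 11.95 pos [0.5612 0.1303 0.1563] d [-0.0024 -0.0151  0.0734] w [-0.001  0.001  0.003] F [-0.1  0.1 -0.2] open 0.0601
edge offs mm [3. 3. 2. 2.]
tray [ 0.5494 -0.1467 -0.0194]
```

View pics/m5.png

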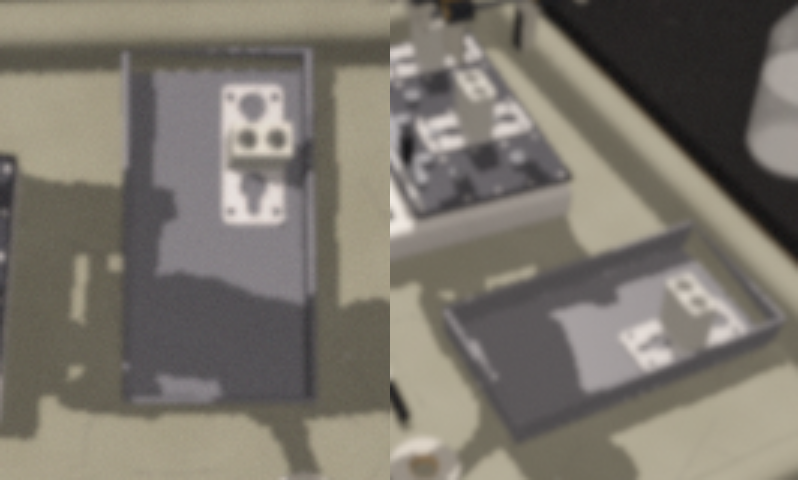

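The first holder stands in the tray's back right place, flat and clear of the walls (top crop 255,150). On to the second one.

Request:
arm_command(moves=[[[-0.002,-0.015,0],[0,0,0.003],0.06],[[-0.002,-0.015,0.02],[0,0,0.003],0.06],[[-0.002,-0.015,0.04],[0,0,0.003],0.06],[[-0.002,-0.015,0.06],[0,0,0.003],0.06],[[-0.002,-0.015,0.073],[0,0,0.003],0.06]])

```text
time: 12.55
tool_pos: [0.5462, 0.1278, 0.0834]
tool_rot: [-3.14, 0.001, 1.467]
contact_force: [0.4, 0.6, -0.3]
opening: 0.0601
grip_force: 0.0
```

Request:
arm_command(moves=[[[0,0,0],[0,0,0],0.06],[[0,0,0],[0,0,0],0.04],[[0,0,0],[0,0,0],0.02],[[0,0,0],[0,0,0],0.02],[[0,0,0],[0,0,0],0.02]], squeeze=30)

```text
time: 13.05
tool_pos: [0.5471, 0.1295, 0.0857]
tool_rot: [3.14, -0.0, 1.469]
contact_force: [-0.4, 0.0, -0.1]
opening: 0.0325
grip_force: 0.0
```

Run:
```python
from go import *
delta(*shk(0,-.035),.083,1.4712)
```

```text
t 13.05 pos [0.5471 0.1295 0.0857] d [-0.0003 -0.0212  0.0027] w [ 0.001 -0.    -0.002] F [-0.4  0.  -0.1] open 0.0325
```

Request:
arm_command(moves=[[[0,0,0],[0,0,0],0.02],[[0,0,0],[0,0,0],0.02],[[0,0,0],[0,0,0],0.02],[[0,0,0],[0,0,0],0.02],[[0,0,0],[0,0,0],0.02]])

```text
time: 13.55
tool_pos: [0.5468, 0.1295, 0.0855]
tool_rot: [3.141, -0.0, 1.469]
contact_force: [-2.1, -0.2, 5.7]
opening: 0.026
grip_force: 30.0
```

Run:
```python
from go import *
delta(*shk(0,-.035),.083,1.4712)
```

```text
t 13.55 pos [0.5468 0.1295 0.0855] d [-0.0003 -0.021   0.0025] w [ 0.001 -0.    -0.002] F [-2.1 -0.2  5.7] open 0.026
```

Request:
arm_command(moves=[[[0,-0.004,0],[0,0,0],0.02],[[0,-0.009,0],[0,0,0],0.02],[[0,-0.014,0],[0,0,0],0.02],[[0,-0.02,0],[0,0,0],0.02],[[0,-0.02,0],[0,0,0],0.02]])

```text
time: 14.05
tool_pos: [0.5262, 0.1316, 0.0855]
tool_rot: [3.141, -0.0, 1.469]
contact_force: [1.2, -1.3, 7.1]
opening: 0.0257
grip_force: 30.0
```

Run:
```python
from go import *
delta(*shk(0,-.035),.083,1.4712)
```

```text
t 14.05 pos [0.5262 0.1316 0.0855] d [-0.0002 -0.0002  0.0025] w [ 0.    -0.    -0.002] F [ 1.2 -1.3  7.1] open 0.0257
```

Request:
arm_command(moves=[[[0,0,-0.004],[0,0,0],0.02],[[0,0,-0.008],[0,0,0],0.02],[[0,0,-0.013],[0,0,0],0.02],[[0,0,-0.018],[0,0,0],0.02],[[0,0,-0.025],[0,0,0],0.02]])

```text
time: 14.55
tool_pos: [0.5261, 0.1314, 0.11]
tool_rot: [-3.14, 0.0, 1.469]
contact_force: [0.1, -0.3, -1.1]
opening: 0.0258
grip_force: 30.0
```

Request:
arm_command(moves=[[[0,0,-0.015],[0,0,0],0.02],[[0,0,-0.03],[0,0,0],0.02],[[0,0,-0.045],[0,0,0],0.02],[[0,0,-0.06],[0,0,0],0.02],[[0,0,-0.06],[0,0,0],0.02]])

```text
time: 15.05
tool_pos: [0.5278, 0.1316, 0.1723]
tool_rot: [3.138, -0.001, 1.469]
contact_force: [1.0, -0.3, -0.2]
opening: 0.0255
grip_force: 30.0
```

Run:
```python
from tray import *
p=traypose(snap('top','t6.png'),(.549,-.147,-.022))
print(place(p,.062,.034)); delta(*place([.549,-.147,-.022],.062,.034),.17,np.pi/2-.022)
```

```text
edge offs mm [3. 3. 3. 2.]
tray [ 0.5495 -0.1465 -0.0278]
(np.float64(0.6124328059730709), np.float64(-0.11424518215400459))
t 15.1 pos [0.5271 0.1315 0.1709] d [-0.236   0.1092  0.001 ] w [ 0.002 -0.    -0.08 ] F [-0.4 -0.  -2.6] open 0.0259
```

Request:
arm_command(moves=[[[-0.035,0.016,0],[0,0,-0.02],0.02],[[-0.07,0.032,0],[0,0,-0.04],0.02],[[-0.105,0.048,0],[0,0,-0.06],0.02],[[-0.14,0.065,0],[0,0,-0.079],0.02],[[-0.175,0.081,0],[0,0,-0.079],0.02]])

```text
time: 15.6
tool_pos: [0.5893, -0.0523, 0.1688]
tool_rot: [-3.14, -0.001, 1.548]
contact_force: [-0.1, -0.1, -2.0]
opening: 0.0259
grip_force: 30.0
```

Request:
arm_command(moves=[[[-0.022,0.01,0],[0,0,0],0.02],[[-0.045,0.018,0],[0,0,0],0.02],[[-0.058,0.023,0],[0,0,0],0.02],[[-0.058,0.023,0],[0,0,0],0.02],[[-0.058,0.023,0],[0,0,0],0.02]])

```text
time: 16.1
tool_pos: [0.6107, -0.1086, 0.1693]
tool_rot: [-3.14, -0.001, 1.548]
contact_force: [0.4, 0.3, -0.7]
opening: 0.0258
grip_force: 30.0
```

Run:
```python
from tray import *
delta(.6117,-.114,.0276,np.pi/2-.022)
im=snap('top','t7.png');b=snap('scene','s7.png')
d=lambda n,x,y:np.abs(x.astype(int)-y).max(2)
b0=cv2.imread('pics/s5.png')[:,:,::-1]
# tray shift check: scene front-right tray corner region shift
A=cv2.cvtColor(b0[240:290,260:330],6).astype(np.float32);B=cv2.cvtColor(b[240:290,260:330],6).astype(np.float32);print(cv2.phaseCorrelate(A,B))
A=b0[195:260,225:300];r=cv2.matchTemplate(np.ascontiguousarray(b[180:280,215:310]),np.ascontiguousarray(A),cv2.TM_CCOEFF_NORMED);print(cv2.minMaxLoc(r))
```

```text
t 16.1 pos [ 0.6107 -0.1086  0.1693] d [-0.0055  0.0013  0.1417] w [-0.001 -0.001 -0.001] F [ 0.4  0.3 -0.7] open 0.0258
((-1.3526862500308212, 0.8424347318546666), 0.16788019763098821)
(0.054486069828271866, 0.6431105732917786, (20, 3), (10, 15))
```

The tray hasn't shifted since the last picture. Lowering.

Request:
arm_command(moves=[[[-0.0055,0.001,0.025],[0,0,0],0.02],[[-0.0055,0.001,0.05],[0,0,0],0.02],[[-0.0055,0.001,0.08],[0,0,0],0.02],[[-0.0055,0.001,0.11],[0,0,0],0.02],[[-0.0055,0.001,0.13],[0,0,0],0.02]])

```text
time: 16.7
tool_pos: [0.611, -0.1133, 0.0381]
tool_rot: [-3.139, -0.001, 1.549]
contact_force: [0.6, -0.3, -2.2]
opening: 0.0257
grip_force: 30.0
```

Request:
arm_command(moves=[[[0,0,0.003],[0,0,0],0.02],[[0,0,0.006],[0,0,0],0.02],[[0,0,0.009],[0,0,0],0.02],[[0,0,0.011],[0,0,0],0.02],[[0,0,0.011],[0,0,0],0.02]])

```text
time: 17.2
tool_pos: [0.6124, -0.115, 0.0296]
tool_rot: [3.141, 0.0, 1.548]
contact_force: [-0.2, 0.7, -1.9]
opening: 0.0257
grip_force: 30.0
```

Request:
arm_command(moves=[[[0,0,0.001],[0,0,0],0.02],[[0,0,0.002],[0,0,0],0.02],[[0,0,0.002],[0,0,0],0.02],[[0,0,0.003],[0,0,0],0.02],[[0,0,0.003],[0,0,0],0.02]])

```text
time: 17.7
tool_pos: [0.6125, -0.1151, 0.0285]
tool_rot: [3.14, 0.0, 1.548]
contact_force: [-4.0, 0.9, 12.5]
opening: 0.0258
grip_force: 30.0
```

Request:
arm_command(moves=[[[0,0,0],[0,0,0],0.02],[[0,0,0],[0,0,0],0.04],[[0,0,0],[0,0,0],0.05],[[0,0,0.0],[0,0,0],0.05],[[0,0,-0.03],[0,0,0],0.05]])

```text
time: 18.2
tool_pos: [0.6094, -0.1142, 0.0523]
tool_rot: [-3.133, -0.002, 1.548]
contact_force: [1.1, 0.0, -0.7]
opening: 0.0492
grip_force: 0.0
```

Request:
arm_command(moves=[[[0,0,-0.035],[0,0,0],0.06],[[0,0,-0.07],[0,0,0],0.06],[[0,0,-0.1],[0,0,0],0.06],[[0,0,-0.12],[0,0,0],0.06],[[0,0,-0.12],[0,0,0],0.06]])

```text
time: 18.7
tool_pos: [0.6137, -0.1154, 0.1792]
tool_rot: [3.136, 0.002, 1.548]
contact_force: [-0.2, -0.2, -0.6]
opening: 0.0597
grip_force: 0.0
```

Run:
```python
from go import *
delta(*shk(.02,.105),.18,1.4712)
```

```text
t 18.7 pos [ 0.6137 -0.1154  0.1792] d [ 0.3828 -0.0627 -0.0018] w [0.006 0.001 0.077] F [-0.2 -0.2 -0.6] open 0.0597
```

Request:
arm_command(moves=[[[0.04,-0.007,0],[0,0,0.03],0.06],[[0.085,-0.014,0],[0,0,0.06],0.06],[[0.13,-0.021,0],[0,0,0.076],0.06],[[0.175,-0.028,0],[0,0,0.076],0.06],[[0.22,-0.036,0],[0,0,0.076],0.06]])

```text
time: 19.2
tool_pos: [0.5801, 0.1074, 0.1743]
tool_rot: [-3.139, 0.0, 1.471]
contact_force: [0.5, 0.1, 0.6]
opening: 0.0602
grip_force: 0.0
```

Request:
arm_command(moves=[[[0.04,-0.004,0],[0,0,0],0.06],[[0.08,-0.009,0],[0,0,0],0.06],[[0.12,-0.013,0],[0,0,0],0.06],[[0.16,-0.015,0],[0,0,0],0.06],[[0.163,-0.015,0.01],[0,0,0],0.06]])

```text
time: 19.7
tool_pos: [0.5818, 0.2742, 0.1651]
tool_rot: [3.141, -0.002, 1.476]
contact_force: [0.5, -0.6, 0.0]
opening: 0.0603
grip_force: 0.0
```

Run:
```python
from tray import *
delta(*shk(.02,.105),.083,1.4712)
im=snap('top','t8.png'); traypose(im)
b=snap('scene','s8.png')
cv2.imwrite('pics/m8.png',np.hstack([cv2.resize(im[80:240,240:370],(390,480)),cv2.resize(b[120:280,240:376],(408,480))])[:,:,::-1])
```

```text
t 19.7 pos [0.5818 0.2742 0.1651] d [-0.0077 -0.0215  0.0821] w [ 0.    -0.002  0.005] F [ 0.5 -0.6  0. ] open 0.0603
edge offs mm [3. 3. 3. 2.]
tray [ 0.5494 -0.1467 -0.02  ]
```

View pics/m8.png

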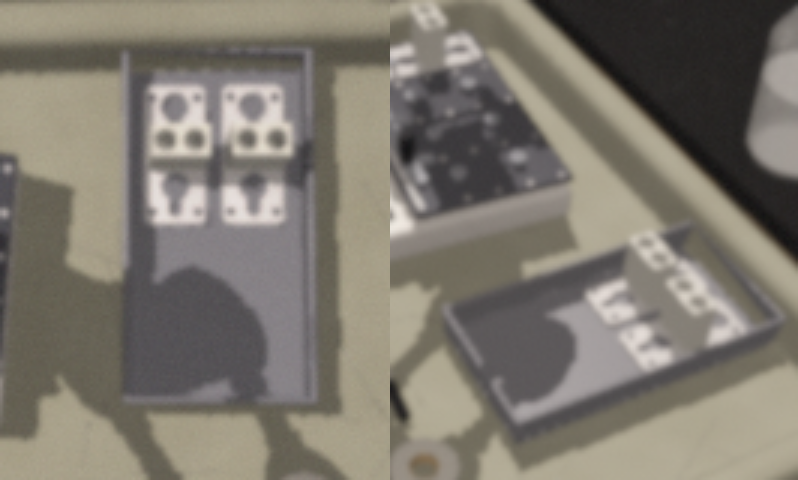

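Both holders stand flat side by side in the back row (top crop 177,150 and 255,150). Next is the third.

Request:
arm_command(moves=[[[-0.008,-0.0215,0],[0,0,0.005],0.05],[[-0.008,-0.0215,0.02],[0,0,0.005],0.05],[[-0.008,-0.0215,0.045],[0,0,0.005],0.05],[[-0.008,-0.0215,0.065],[0,0,0.005],0.05],[[-0.008,-0.0215,0.081],[0,0,0.005],0.05]])

```text
time: 20.3
tool_pos: [0.5595, 0.2615, 0.0831]
tool_rot: [-3.139, 0.001, 1.465]
contact_force: [-0.6, -0.1, -0.4]
opening: 0.05
grip_force: 0.0
```

Request:
arm_command(moves=[[[0,0,0],[0,0,0],0.045],[[0,0,0],[0,0,0],0.02],[[0,0,0],[0,0,0],0.02],[[0,0,0],[0,0,0],0.02],[[0,0,0],[0,0,0],0.02]], squeeze=30)

```text
time: 20.8
tool_pos: [0.56, 0.2636, 0.0861]
tool_rot: [3.141, -0.0, 1.467]
contact_force: [-3.4, -1.9, 5.4]
opening: 0.0257
grip_force: 30.0
```

Run:
```python
from go import *
delta(*shk(0,.105),.083,1.4712)
```

```text
t 20.8 pos [0.56   0.2636 0.0861] d [ 0.005  -0.0208  0.0031] w [ 0.    -0.    -0.004] F [-3.4 -1.9  5.4] open 0.0257
```

Request:
arm_command(moves=[[[0,-0.004,0],[0,0,0],0.02],[[0,-0.009,0],[0,0,0],0.02],[[0,-0.014,0],[0,0,0],0.02],[[0,-0.02,0],[0,0,0],0.02],[[0,-0.02,0],[0,0,0],0.02]])

```text
time: 21.3
tool_pos: [0.5406, 0.2663, 0.0862]
tool_rot: [3.139, -0.001, 1.467]
contact_force: [2.7, -0.2, 6.0]
opening: 0.0258
grip_force: 30.0
```

Run:
```python
from go import *
delta(*shk(0,.105),.083,1.4712)
```

```text
t 21.3 pos [0.5406 0.2663 0.0862] d [ 0.0043 -0.0012  0.0032] w [ 0.003 -0.001 -0.004] F [ 2.7 -0.2  6. ] open 0.0258
```

Request:
arm_command(moves=[[[0,-0.001,0],[0,0,0],0.02],[[0,-0.001,-0.004],[0,0,0],0.02],[[0,-0.001,-0.01],[0,0,0],0.02],[[0,-0.001,-0.017],[0,0,0],0.02],[[0,-0.001,-0.025],[0,0,0],0.02]])

```text
time: 21.8
tool_pos: [0.5384, 0.2658, 0.1101]
tool_rot: [-3.139, 0.001, 1.467]
contact_force: [0.3, -0.5, -1.8]
opening: 0.0256
grip_force: 30.0
```

Request:
arm_command(moves=[[[0,0,-0.015],[0,0,0],0.02],[[0,0,-0.03],[0,0,0],0.02],[[0,0,-0.045],[0,0,0],0.02],[[0,0,-0.06],[0,0,0],0.02],[[0,0,-0.06],[0,0,0],0.02]])

```text
time: 22.3
tool_pos: [0.54, 0.2663, 0.1725]
tool_rot: [3.138, -0.002, 1.467]
contact_force: [0.4, 1.0, -2.2]
opening: 0.026
grip_force: 30.0
```

Run:
```python
from tray import *
p=traypose(snap('top','t9.png'),(.549,-.147,-.022))
# offset of grip: tool sits 4.5mm to -y of the block's middle
x,y=place([.549,-.147,-.022],-.066,.034);print(x,y)
delta(x,y-.0045,.17,np.pi/2-.026)
```

```text
edge offs mm [3. 3. 3. 2.]
tray [ 0.549  -0.1465 -0.0206]
0.48376391101859995 -0.1115563447933082
t 22.35 pos [0.5394 0.2661 0.171 ] d [-0.3858 -0.0158  0.0007] w [ 0.002 -0.001 -0.078] F [ 0.4  0.7 -2.2] open 0.026
```

Request:
arm_command(moves=[[[-0.04,-0.002,0],[0,0,-0.02],0.02],[[-0.085,-0.003,0],[0,0,-0.04],0.02],[[-0.13,-0.005,0],[0,0,-0.06],0.02],[[-0.175,-0.007,0],[0,0,-0.077],0.02],[[-0.22,-0.009,0],[0,0,-0.077],0.02]])

```text
time: 22.85
tool_pos: [0.5062, 0.0465, 0.1691]
tool_rot: [-3.14, -0.0, 1.545]
contact_force: [0.9, 0.1, -2.0]
opening: 0.0259
grip_force: 30.0
```

```bash
python3 go.py .4838 -.116 .17 1.545
```

```text
t 22.85 pos [0.5062 0.0465 0.1691] d [-0.163  -0.0181 -0.0009] w [-0.002 -0.    -0.   ] F [ 0.9  0.1 -2. ] open 0.0259
```

Request:
arm_command(moves=[[[-0.04,-0.005,0],[0,0,0],0.02],[[-0.08,-0.01,0],[0,0,0],0.02],[[-0.12,-0.015,0],[0,0,0],0.02],[[-0.156,-0.018,0],[0,0,0],0.02],[[-0.156,-0.018,0],[0,0,0],0.02]])

```text
time: 23.35
tool_pos: [0.4843, -0.1111, 0.1692]
tool_rot: [-3.14, 0.001, 1.539]
contact_force: [0.1, 1.1, -2.1]
opening: 0.0257
grip_force: 30.0
```

Run:
```python
from tray import *
delta(.4838,-.116,.03,1.545)
im=snap('top','t10.png');b=snap('scene','s10.png')
b0=cv2.imread('pics/s8.png')[:,:,::-1]
A=b0[215:260,285:375];r=cv2.matchTemplate(np.ascontiguousarray(b[200:275,270:390]),np.ascontiguousarray(A),cv2.TM_CCOEFF_NORMED);print(cv2.minMaxLoc(r))
cv2.imwrite('pics/m10.png',np.hstack([cv2.resize(im[80:240,240:370],(390,480)),cv2.resize(b[120:280,240:376],(408,480))])[:,:,::-1])
```

```text
t 23.35 pos [ 0.4843 -0.1111  0.1692] d [-0.0048 -0.0002  0.1392] w [-0.001  0.001 -0.006] F [ 0.1  1.1 -2.1] open 0.0257
(-0.23973064124584198, 0.7822012901306152, (16, 0), (15, 15))
```

View pics/m10.png

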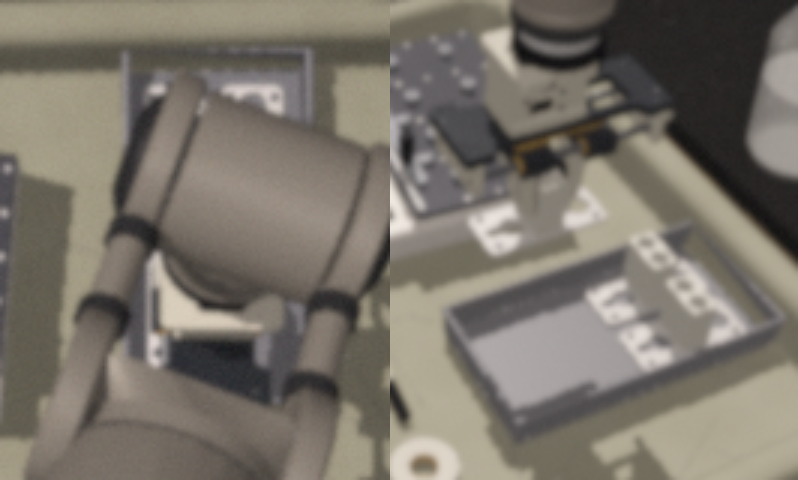

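The tray hasn't moved and the holder hangs level above the front left place. Lowering.

Request:
arm_command(moves=[[[-0.004,0,0.025],[0,0,-0.006],0.02],[[-0.004,0,0.05],[0,0,-0.006],0.02],[[-0.004,0,0.08],[0,0,-0.006],0.02],[[-0.004,0,0.11],[0,0,-0.006],0.02],[[-0.004,0,0.13],[0,0,-0.006],0.02]])

```text
time: 23.95
tool_pos: [0.4841, -0.1093, 0.0378]
tool_rot: [-3.139, -0.002, 1.552]
contact_force: [-1.0, -0.1, -1.5]
opening: 0.0256
grip_force: 30.0
```

Request:
arm_command(moves=[[[0,0,0.003],[0,0,0],0.02],[[0,0,0.006],[0,0,0],0.02],[[0,0,0.009],[0,0,0],0.02],[[0,0,0.011],[0,0,0],0.02],[[0,0,0.011],[0,0,0],0.02]])

```text
time: 24.45
tool_pos: [0.4855, -0.1115, 0.0295]
tool_rot: [3.141, 0.0, 1.55]
contact_force: [0.0, -0.5, -1.8]
opening: 0.0258
grip_force: 30.0
```

Request:
arm_command(moves=[[[-0.002,0,-0.001],[0,0,0],0.02],[[-0.004,0,-0.001],[0,0,0],0.02],[[-0.004,0,0.001],[0,0,0],0.02],[[-0.004,0,0.003],[0,0,0],0.02],[[-0.004,0,0.003],[0,0,0],0.02]])

```text
time: 24.95
tool_pos: [0.4856, -0.1162, 0.0289]
tool_rot: [3.139, 0.002, 1.55]
contact_force: [-7.6, 0.3, 27.7]
opening: 0.0257
grip_force: 30.0
```

Request:
arm_command(moves=[[[0,0,-0.002],[0,0,0],0.02],[[0,0,-0.002],[0,0,0],0.04],[[0,0,-0.002],[0,0,0],0.05],[[0,0,-0.002],[0,0,0],0.05],[[0,0,-0.03],[0,0,0],0.05]])

```text
time: 25.45
tool_pos: [0.4829, -0.1146, 0.0534]
tool_rot: [-3.135, -0.003, 1.55]
contact_force: [0.9, -0.7, -0.2]
opening: 0.0489
grip_force: 0.0
```

Request:
arm_command(moves=[[[0,0,-0.035],[0,0,0],0.05],[[0,0,-0.07],[0,0,0],0.05],[[0,0,-0.1],[0,0,0],0.05],[[0,0,-0.12],[0,0,0],0.05],[[0,0,-0.12],[0,0,0],0.05]])

```text
time: 25.95
tool_pos: [0.4866, -0.116, 0.1785]
tool_rot: [3.136, 0.002, 1.55]
contact_force: [0.5, -0.8, -0.1]
opening: 0.0504
grip_force: 0.0
```

```bash
python3 go.py .4538 .1070 .19 3.042
```

```text
t 25.95 pos [ 0.4866 -0.116   0.1785] d [ 0.2223 -0.0374 -0.0121] w [ 0.003  0.005 -1.492] F [ 0.5 -0.8 -0.1] open 0.0504
```

Request:
arm_command(moves=[[[0.03,-0.005,-0.01],[0,0,-0.145],0.05],[[0.06,-0.01,-0.01],[0,0,-0.29],0.05],[[0.09,-0.015,-0.01],[0,0,-0.435],0.05],[[0.12,-0.02,-0.01],[0,0,-0.58],0.05],[[0.15,-0.025,-0.01],[0,0,-0.725],0.05]])

```text
time: 26.45
tool_pos: [0.4624, 0.0362, 0.1846]
tool_rot: [-3.14, -0.002, 2.281]
contact_force: [1.0, 0.1, 0.2]
opening: 0.05
grip_force: 0.0
```

```bash
python3 go.py .4538 .106 .16 3.042
```

```text
t 26.45 pos [0.4624 0.0362 0.1846] d [0.0585 0.039  0.0246] w [-0.001 -0.002 -0.761] F [1.  0.1 0.2] open 0.05
```

Request:
arm_command(moves=[[[0.02,0.013,0],[0,0,-0.145],0.05],[[0.04,0.026,0],[0,0,-0.29],0.05],[[0.057,0.037,0],[0,0,-0.435],0.05],[[0.057,0.037,0],[0,0,-0.58],0.05],[[0.057,0.037,0.0],[0,0,-0.725],0.05]])

```text
time: 26.95
tool_pos: [0.4537, 0.1031, 0.1845]
tool_rot: [-3.141, -0.002, 3.007]
contact_force: [-0.6, -1.0, 0.6]
opening: 0.0497
grip_force: 0.0
```

Run:
```python
from tray import *
delta(.4538,.106,.081,3.042)
im=snap('top','t11.png'); traypose(im); b=snap('scene','s11.png')
cv2.imwrite('pics/m11.png',np.hstack([cv2.resize(im[80:240,240:370],(390,480)),cv2.resize(b[120:280,220:356],(408,480))])[:,:,::-1])
```

```text
t 26.95 pos [0.4537 0.1031 0.1845] d [1.000e-04 2.900e-03 1.035e-01] w [-0.    -0.002 -0.035] F [-0.6 -1.   0.6] open 0.0497
edge offs mm [3. 3. 2. 3.]
tray [ 0.5493 -0.1472 -0.0228]
```

View pics/m11.png

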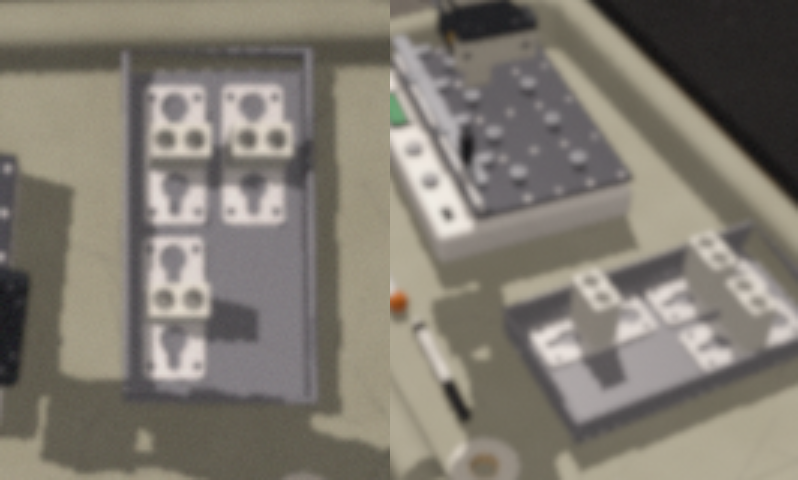

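All three holders stand flat in the tray (top crop 177,150; 255,150; 177,300), the platform is empty, and the knob is visible at scene (246,168). Now I'll shut the bar.

Request:
arm_command(moves=[[[0,0.003,0.02],[0,0,-0.035],0.05],[[0,0.003,0.045],[0,0,-0.035],0.05],[[0,0.003,0.07],[0,0,-0.035],0.05],[[0,0.003,0.09],[0,0,-0.035],0.05],[[0,0.003,0.102],[0,0,-0.035],0.05]])

```text
time: 27.55
tool_pos: [0.4537, 0.1051, 0.0816]
tool_rot: [-3.141, -0.004, 3.03]
contact_force: [-0.7, -0.4, 0.4]
opening: 0.0501
grip_force: 0.0
```

Request:
arm_command(moves=[[[0,0,0],[0,0,0],0.03],[[0,0,0],[0,0,0],0.015],[[0,0,0],[0,0,0],0.01],[[0,0,0],[0,0,0],0.01],[[0,0,0],[0,0,0],0.01]], squeeze=25)

```text
time: 28.05
tool_pos: [0.4554, 0.1054, 0.0846]
tool_rot: [3.141, 0.001, 3.034]
contact_force: [0.1, -0.5, 1.8]
opening: 0.0171
grip_force: 25.0
```

Request:
arm_command(moves=[[[0,-0.008,0],[0,0,0],0.01],[[0,-0.016,0],[0,0,0],0.01],[[0,-0.024,0],[0,0,0],0.01],[[0,-0.031,0],[0,0,0],0.01],[[0,-0.036,0],[0,0,0],0.01]])

```text
time: 28.55
tool_pos: [0.4519, 0.0702, 0.0845]
tool_rot: [3.138, 0.002, 3.032]
contact_force: [3.4, 33.0, 3.7]
opening: 0.017
grip_force: 25.0
```

Request:
arm_command(moves=[[[0,-0.001,0],[0,0,0],0.01],[[0,-0.002,0],[0,0,0],0.01],[[0,-0.002,0],[0,0,0],0.01],[[0,-0.002,0],[0,0,0],0.01],[[0,-0.002,0],[0,0,0],0.01]])

```text
time: 29.05
tool_pos: [0.4519, 0.0703, 0.0845]
tool_rot: [3.136, 0.002, 3.033]
contact_force: [2.6, 22.8, 4.6]
opening: 0.017
grip_force: 25.0
```

Travel 35.2 mm, against the end stop. I'll release and go up and back.

Request:
arm_command(moves=[[[0,0.002,0],[0,0,0],0.04],[[0,0.002,0],[0,0,0],0.05],[[0,0.002,-0.01],[0,0,0],0.05],[[0,0.002,-0.05],[0,0,0],0.05],[[0,0.002,-0.09],[0,0,0],0.05]])

```text
time: 29.55
tool_pos: [0.4502, 0.0688, 0.1749]
tool_rot: [-3.141, -0.003, 3.034]
contact_force: [1.2, 0.2, -0.3]
opening: 0.0491
grip_force: 0.0
```

Request:
arm_command(moves=[[[0,0.02,-0.03],[0,0,0],0.05],[[0.03,0.06,-0.05],[0,0,0],0.05],[[0.06,0.1,-0.05],[0,0,0],0.05],[[0.09,0.14,-0.05],[0,0,0],0.05],[[0.12,0.18,-0.05],[0,0,0],0.05]])

```text
time: 30.05
tool_pos: [0.3518, 0.2589, 0.2249]
tool_rot: [3.141, 0.001, 3.033]
contact_force: [0.5, 0.1, -0.4]
opening: 0.05
grip_force: 0.0
```

Request:
arm_command(moves=[[[0.03,0.04,0],[0,0,0],0.05],[[0.06,0.08,0],[0,0,0],0.05],[[0.09,0.12,0],[0,0,0],0.05],[[0.12,0.16,0],[0,0,0],0.05],[[0.14,0.2,0],[0,0,0],0.05]])

```text
time: 30.55
tool_pos: [0.2334, 0.473, 0.2248]
tool_rot: [-3.141, 0.0, 3.035]
contact_force: [0.8, -0.3, 0.9]
opening: 0.0497
grip_force: 0.0
```

Run:
```python
from tray import *
print(robot.observe()['tool_pos'])
im=snap('top','t12.png'); traypose(im)
cv2.imwrite('pics/m12.png',cv2.resize(im[80:280,100:370],None,fx=2.9,fy=2.9,interpolation=2)[:,:,::-1])
```

```text
[0.23335514 0.47297874 0.2247555 ]
edge offs mm [-8. -8.  3.  2.]
tray [ 0.5384 -0.1464 -0.0135]
```

View pics/m12.png

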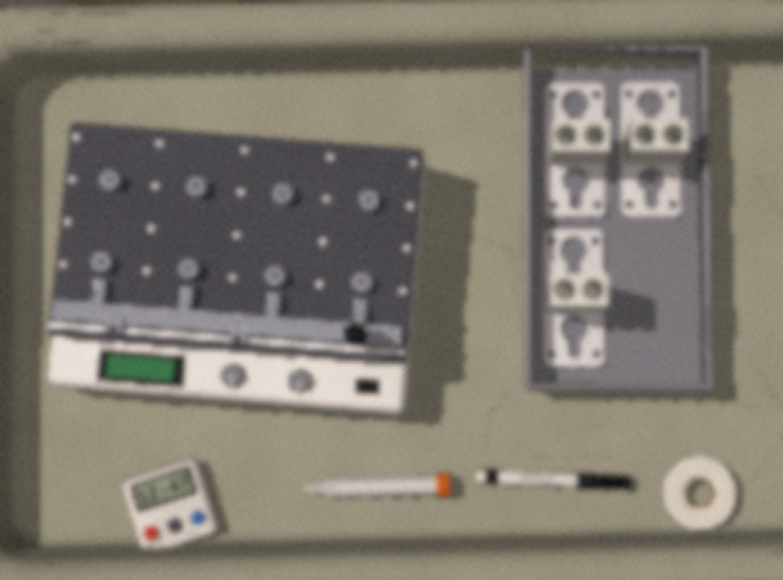

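The final picture shows the platform empty and all three holders in the tray. The bar is shut with the knob back at its original pixel (222,195), and the timer and tape haven't moved.

```bash
python3 -c "
from cell import robot; print(robot.hand_in())"
```

```text
the job is handed in; nothing more can be done
None
```

The job is done and handed in: all three holders that were there stand flat in the wash tray, the lock bar is fully shut again, and the timer and tape are where they were.

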